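# Sort the samples and set the reference tile between two measuring runs

### The arm

A 7-joint arm with a two-finger parallel gripper is mounted at the origin on a cart in front of the work surface, level with it; the furniture and walls round the work are solid. World frame = base frame: x ahead of the robot, y to its left, z up, the work surface at z = 0. Lengths are in m, angles in rad, forces in N, time in s.
With the tool pointing down it reaches from about 0.4 to 0.85 m from the base axis. Payload 10.4 kg.
Tool frame: the origin (TCP) lies on the centre line of the jaws, within the pads' length; the fingertips stand 17 mm ahead of it and the grasp point (between the pads) lies 2 mm behind it; z points along the fingers, y is the line along which they close (so a half turn about z gives the same grasp; the last joint's range is limited). The gripper opens to 85 mm and grips with 20 to 120 N. Pads are 22 mm wide; open, the fingers measure 114 mm over their backs; the gripper's body (76 mm by 85 mm) begins 54 mm behind the grasp point. The pads swing forward as they close: fully open they stand 13 mm farther back than shut.
Start: joints at [-0.023, 0.332, -0.065, 1.46, 0.022, 1.35, -0.088], TCP at [0.625, 0, 0.248] pointing down, gripper open.
Joint ranges: [-2.6, 2.6], [-0.5, 2.12], [-1.47, 1.34], [0.16, 2.42], [-1.27, 4.41], [0.06, 2.06], [-2.6, 2.6]. Speed limits (rad/s): [2.22, 2.22, 2.79, 2.79, 3.14, 3.14, 3.14].

### API

Orientations are given as a unit quaternion [x, y, z, w].
In Python, from workcell import sensors, imaging, order, spotter gives the robot as it stands. The module is installed in compiled form; this text tells all that it offers.
- The arm moves only by the shell command python3 -m inch 'ROWS' [FORCE]. ROWS is JSON, a list that holds one entry, the list of rows, each a list of 7 numbers: the shift along the tool's x, y, z in m, then the turn, a rotation vector about the tool's x, y, z in rad, then the closure, from -1 (fully open) to 1 (shut). In form: [[[x, y, z, ax, ay, az, hand], ...]]. A call has 1 to 10 rows; each row is the pose to reach, as a shift and turn from the pose commanded when the call began, along the tool's axes at that moment; what a row does not reach only later rows make up. A row lasts 1/10 s, in which the tool goes at most 50 mm and 8.59 degrees, less where a joint would pass 70% of its speed; a pose out of reach is approached as far as the arm can. A call with a gripper value outside its range is refused whole. The fingers move at their own pace and stop on an object; FORCE is the grip in N (left out, the last holds). Time passes only in rows, so rows that repeat a pose let the fingers close. It gives the time, the measured TCP pose, the force, the opening and the grip force at its end, in the units of the state.
- sensors.get_obs(): the state, without advancing time (a new reading comes with each control period).
- imaging.camera(name): name is "scene" or "side" or "wrist"; returns the picture (400x640x3 uint8, blue, green, red); there is no depth.
- imaging.calibration(name): a dict with "mtx" (3x3 intrinsics, pixels), "R" (3x3) and "t" (3): a world point X has camera coordinates R X + t; the wrist camera has in their place "tool_from_camera" (4x4, takes a point from camera to tool coordinates, whose origin is the TCP and whose axes are the flange's). Camera axes: x right, y down, z forward; pixel columns grow to the right and rows downward; lengths in m; the calibration is good to about 2 mm. A picture is of the moment at which its call begins: read the wrist's pose just before it. calibration takes no time and is no camera call.
- order.hand_in(): hands the job in; it is judged then, once.
Trained networks look in the newest picture that a camera, given by its name, has taken for a name from the list of things; names that differ only in an ending like _2 or _b are one class to them, and where a whole thing is asked for, a point or a joint stands for the part that bears it (a point fixed in the world has none). Each returns a list of dicts, best first, with "conf" (0 to 1); they miss things now and then, are a little off and sometimes report something else, mostly with a low value. They report only what shows in the picture. A call takes as long as a camera call. They do not tell look-alikes from the thing itself.
- spotter.look_for(label, camera): "pixel" ([column, row] in pixels, amid what is visible of it).
The state is a dict: "clock": time; "joint_pos": joint angles; "joint_velocities": joint speeds; "tau": joint torques, N m; "position": TCP position; "ee_rot": TCP orientation; "ft_force": force on the tool from outside, world axes, zero at the start; "torque": the same for the moment, N m; "grip_width": opening from 0.0 (shut) to 1.0 (fully open); "grasp_force": force on a finger pad.
Only numpy, scipy, OpenCV 4.12 (cv2) and the standard library are available. Lean on these libraries where they do the work, as an engineer would, in place of code of your own. Each camera call takes 0.05 s, during which the arm holds its last target. There are 200 camera calls.

### The job

Clear up after the last measuring run: stand the blue-capped and the green-capped vial upright in the cells of the vial box that carry their colour, lay the dish that still holds a green sample in the white cork-lined tray, always keeping it level, and lay the empty dish in the blue washing-up tray. For the calibration that comes next, lay the white reference tile flat on the black measuring stage and slide it fully home against both metal stops. Leave the mouse where it lies.

Things in the scene. Friction and masses are not known exactly. Their poses are not given: they have to be found in the camera images.
- blue_vial: glass sample vial with a blue screw cap, 25 mm diameter, 62 mm tall (cap: the top 14 mm, 23 mm diameter), standing upright and loose on the desk. Origin: centre of its underside; z up. About 25 g.
- green_vial: glass sample vial with a green screw cap, 25 mm diameter, 58 mm tall (cap: the top 14 mm, 23 mm diameter), standing upright and loose on the desk. Origin: centre of its underside; z up. About 25 g.
- full_dish: round steel dish, 57 mm outside diameter, 15 mm high, holding a flat green pressed sample disc (45 mm) that fills it almost to the rim, loose. It can be taken across its outside from above. Origin: centre of its underside; z up. About 35 g.
- empty_dish: the same round steel dish, 57 mm outside diameter, 15 mm high, but empty: bare grey metal inside, loose. Origin: centre of its underside; z up. About 35 g.
- tile: white round reference tile in a black ring-shaped holder, 50 mm diameter, 12 mm high, loose. It can be taken across its outside from above. Origin: centre of its underside; z up. About 120 g.
- vial_box: low white open box, 48 (x) by 138 (y) by 29 mm high, fixed, three 42 mm square cells in a row along y; walls 3 mm, cell floor 3 mm above the desk. The cell at y = +45 mm has a blue floor and blue labels outside, the one at y = -45 mm a green floor and labels; the middle one holds a fixed white-capped vial (top 65 mm above the desk). Origin: centre of the underside, z up.
- sample_tray: low white square tray with a brown cork mat in it, 116 mm outside, 110 mm inside, rim 14 mm high, floor 3 mm above the desk, fixed. Origin: centre of the underside, z up.
- wash_tray: low blue square tray with a ribbed floor, 116 mm outside, 110 mm inside, rim 14 mm high, floor 3 mm above the desk, fixed. Origin: centre of the underside, z up.
- stage: measuring stage, fixed: black plate 8 mm thick, x -60 to +42, y -42 to +42 mm, with two bright stops rising 8 mm above it: a long fence, face at y = +25 (x -46 to +20 mm), and a short stop at the side away from the robot, face at x = +25 (y -16 to +12 mm), both 10 mm thick. Origin: at the underside, below the ring that marks the seat; the tile is home with its centre over it, 8 mm up.
- desk_mouse: black computer mouse, 109 x 60 x 38 mm, loose on the desk; it has no part in the job. Origin: centre of its underside, its long side along x.
Not all that is in view belongs to the job. What is shaped like the blue_vial but purple is not meant.

How it is judged:
At the end, for the whole second after the job is handed in: Vials upright (7 deg) in the cell of their colour, within 12 mm of its centre; full dish flat in the white tray, empty dish flat in the blue tray, within 30 mm of its centre along each side; tile flat on the stage, gap under 3 mm at both stops; all released and at rest (x of blue_vial in the frame of vial_box between -0.012 and 0.012 m and y of blue_vial in the frame of vial_box between 0.033 and 0.057 m and z of blue_vial in the frame of vial_box between 0.001 and 0.006 m and angle between each of blue_vial, green_vial's own z axis and vertical below 0.12 rad and x of green_vial in the frame of vial_box between -0.012 and 0.012 m and y of green_vial in the frame of vial_box between -0.057 and -0.033 m and z of green_vial in the frame of vial_box between 0.001 and 0.006 m and x of full_dish in the frame of sample_tray between -0.03 and 0.03 m and y of full_dish in the frame of sample_tray between -0.03 and 0.03 m and z of full_dish in the frame of sample_tray between 0.001 and 0.006 m and angle between each of full_dish, empty_dish's own z axis and vertical below 0.1 rad and x of empty_dish in the frame of wash_tray between -0.03 and 0.03 m and y of empty_dish in the frame of wash_tray between -0.03 and 0.03 m and z of empty_dish in the frame of wash_tray between 0.001 and 0.006 m and x of tile in the frame of stage between -0.003 and 0.004 m and y of tile in the frame of stage between -0.003 and 0.004 m and z of tile in the frame of stage between 0.006 and 0.01 m and angle between tile's own z axis and vertical below 0.05 rad and linear speed of each of blue_vial, green_vial, full_dish, empty_dish, tile below 0.02 m/s and contact force between each of blue_vial, green_vial, full_dish, empty_dish, tile and the fingers below 0.1 N); the robot touches nothing.
It fails at once if the mouse was shifted by more than 20 mm (distance of desk_mouse from where it was at the start of the episode above 0.02 m).
It fails at once if the dish with the sample was tilted by more than 30 degrees (angle between full_dish's own z axis and vertical above 0.52 rad).
It also fails if it takes over 128 s, if anything falls off the work surface, if the arm or the gripper's body presses on something with over 40 N, if the wrist force passes 120 N, or if a joint passes its speed limit or range.

## Working session

There is one attempt and no reset: what is moved stays moved. The work goes in short steps, Python scripts to look and compute and a shell command to move; the robot and the scene stay as the last step left them, time stands still between calls to the robot, and variables do not carry over. Pictures are saved under pics/ and viewed, at most 16 in all, crops included, and the job is handed in when it is done.

```bash
mkdir -p pics
cat > h.py <<'E'
import numpy as np, cv2
from workcell import sensors, imaging, order, spotter
from scipy.spatial.transform import Rotation as R
def ray(cam,px,obs=None):
    c=imaging.calibration(cam); K=np.array(c["mtx"])
    d=np.linalg.solve(K,[px[0],px[1],1.])
    if cam=="wrist":
        T=np.array(c["tool_from_camera"]); Rt=R.from_quat(obs["ee_rot"]).as_matrix()
        return Rt@T[:3,3]+obs["position"], Rt@T[:3,:3]@d
    Rm=np.array(c["R"]); t=np.array(c["t"]); return -Rm.T@t, Rm.T@d
def at(cam,px,z,obs=None):
    o,d=ray(cam,px,obs); return o+d*(z-o[2])/d[2]
def proj(cam,X):
    c=imaging.calibration(cam); p=np.array(c["mtx"])@(np.array(c["R"])@np.array(X)+np.array(c["t"])); return p[:2]/p[2]
E
python3 - <<'E'
from h import *
np.set_printoptions(precision=4,suppress=True)
o=sensors.get_obs(); print({k:np.round(v,3) for k,v in o.items()})
for c in ["scene","side","wrist"]:
    cv2.imwrite(f"pics/{c}0.png",imaging.camera(c)); print(c,imaging.calibration(c))
H=dict(blue_vial=.031,green_vial=.029,full_dish=.015,empty_dish=.012,tile=.012,vial_box=.029,sample_tray=.005,wash_tray=.005,stage=.008,desk_mouse=.03)
for n in H:
    for c in ["scene","side"]:
        for r in spotter.look_for(n,c)[:4]: print(n,c,np.round(r["pixel"]),round(r["conf"],2),at(c,r["pixel"],H[n])[:2])
E
```

```text
{'clock': np.float64(0.0), 'joint_pos': array([-0.023,  0.333, -0.065,  1.461,  0.022,  1.35 , -0.088]), 'joint_velocities': array([-0.   , -0.001, -0.002,  0.   , -0.001, -0.002, -0.001]), 'tau': array([  0.   , -62.545,   0.05 , -39.161,   0.016,   0.01 ,  -0.   ]), 'position': array([ 0.625, -0.   ,  0.248]), 'ee_rot': array([ 0.707,  0.707, -0.001, -0.   ]), 'ft_force': array([ 0.477,  0.837, -0.241]), 'torque': array([-0.043, -0.002,  0.021]), 'grasp_force': np.float64(0.0), 'grip_width': np.float64(0.997)}
scene {'mtx': array([[379.8335,   0.    , 317.353 ],
       [  0.    , 379.8335, 203.16  ],
       [  0.    ,   0.    ,   1.    ]]), 'R': array([[-0.8142, -0.5806,  0.0011],
       [-0.4576,  0.6405, -0.6168],
       [ 0.3574, -0.5027, -0.7871]]), 't': array([0.3849, 0.2723, 0.7862])}
side {'mtx': array([[418.1017,   0.    , 320.182 ],
       [  0.    , 418.1017, 200.7717],
       [  0.    ,   0.    ,   1.    ]]), 'R': array([[ 0.8933, -0.4487, -0.0238],
       [-0.2628, -0.4789, -0.8376],
       [ 0.3645,  0.7545, -0.5457]]), 't': array([-0.4767,  0.153 ,  1.084 ])}
wrist {'
[... 1047 characters left out ...]
] 0.64 [ 0.3988 -0.2357]
tile scene [389. 181.] 0.73 [ 0.3941 -0.2269]
tile side [314. 265.] 0.67 [ 0.3915 -0.2473]
tile side [247. 163.] 0.54 [0.4183 0.3501]
vial_box scene [235. 231.] 0.81 [0.6119 0.1451]
vial_box side [324. 176.] 0.62 [0.6009 0.1069]
sample_tray scene [319. 152.] 0.97 [ 0.6174 -0.2122]
sample_tray scene [306. 251.] 0.39 [0.4498 0.0786]
sample_tray side [382. 236.] 0.88 [ 0.6096 -0.224 ]
wash_tray scene [266. 186.] 0.98 [ 0.6581 -0.0223]
wash_tray side [358. 197.] 0.9 [ 0.6554 -0.0237]
stage scene [384. 135.] 0.95 [ 0.499  -0.3818]
stage side [386. 286.] 0.78 [ 0.5084 -0.3893]
desk_mouse scene [248. 356.] 0.6 [0.3924 0.3427]
desk_mouse side [247. 162.] 0.62 [0.4107 0.3206]
```

View pics/scene0.png

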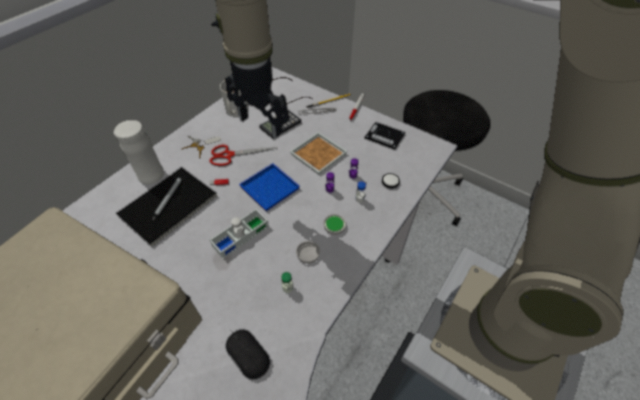

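View pics/side0.png

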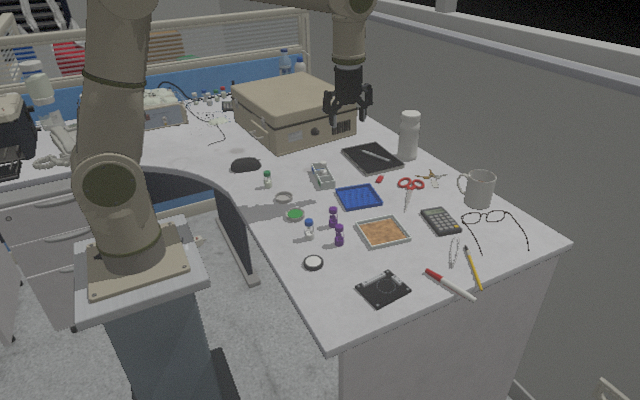

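View pics/wrist0.png

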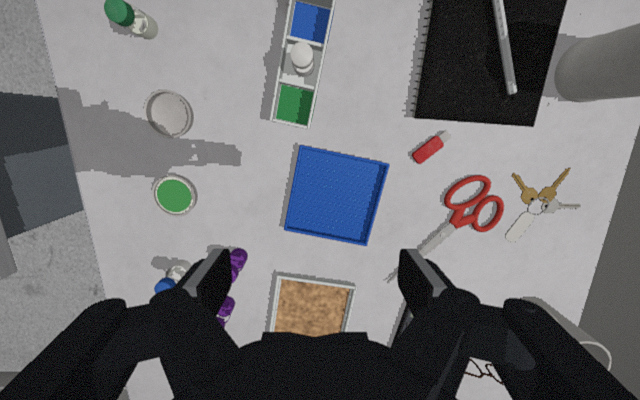

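The blue vial candidates in the scene picture are (330,181) purple, (354,168) purple and (361,190) blue cap on clear glass. The last one fits. The green vial is at (287,280), the green-filled dish at (335,223), the empty dish at (309,252), the tile at (390,181) and the stage at (384,135). I'll confirm with an enlarged crop.

Run:
```python
from h import *
np.set_printoptions(precision=4,suppress=True)
a=cv2.imread("pics/scene0.png")[140:240,290:420]; b=cv2.imread("pics/side0.png")[160:310,255:425]
cv2.imwrite("pics/crop1.png",np.hstack([cv2.resize(a,(440,338),interpolation=2),cv2.resize(b,(360,338),interpolation=2)]))
def seg(cam,lo,hi,z,obs=None,amin=25):
    im=cv2.imread(f"pics/{cam}0.png"); m=cv2.inRange(cv2.cvtColor(im,cv2.COLOR_BGR2HSV),lo,hi)
    n,l,s,c=cv2.connectedComponentsWithStats(m)
    for i in range(1,n):
        if s[i,4]>=amin:
            cs,_=cv2.findContours((l==i).astype('u1'),0,2); r=cv2.minAreaRect(cs[0]); P=[at(cam,p,z,obs)[:2] for p in cv2.boxPoints(r)]
            print(cam,c[i].round(1),s[i,4],"w",at(cam,c[i],z,obs)[:2],"rectc",np.mean(P,0),"edges",np.linalg.norm(P[1]-P[0]),np.linalg.norm(P[2]-P[1]),"dirs",np.degrees(np.arctan2(*(P[1]-P[0])[::-1])).round(1))
o=sensors.get_obs()
print("green");G=(45,120,40),(85,255,255);B=(105,140,50),(118,255,255)
seg("wrist",*G,.013,o,100);seg("scene",*G,.013);seg("side",*G,.013)
print("blue");seg("wrist",*B,.005,o,100);seg("scene",*B,.005);seg("side",*B,.005)
```

```text
green
wrist [120.3  12.3] 425 w [0.4091 0.1875] rectc [0.4078 0.1883] edges 0.023458091405851922 0.03178899234619698 dirs 45.7
wrist [294.1 104.6] 1030 w [0.6014 0.09  ] rectc [0.6012 0.0897] edges 0.03887228047704243 0.03752472423490001 dirs 76.1
wrist [173.4 195.3] 600 w [ 0.4393 -0.0236] rectc [ 0.4394 -0.0235] edges 0.040425913545529185 0.04130894200559554 dirs -0.0
scene [334.2 223.1] 172 w [ 0.4375 -0.0227] rectc [ 0.4364 -0.0224] edges 0.037728497003130496 0.03939302839465295 dirs -144.5
scene [254.5 222.2] 73 w [0.6004 0.0904] rectc [0.6005 0.0899] edges 0.0290696969850534 0.019375966749261907 dirs -102.6
scene [285.9 277.1] 61 w [0.4432 0.1631] rectc [0.4432 0.1626] edges 0.018083871970586265 0.019817080606803462 dirs -144.5
blue
wrist [309.5  21.9] 1152 w [0.6203 0.1805] rectc [0.6201 0.1803] edges 0.0346481141527794 0.03991652369311694 dirs 74.1
wrist [334.4 195. ] 7477 w [ 0.653  -0.0253] rectc [ 0.6544 -0.0293] edges 0.11862124126423887 0.11895420427857953 dirs 77.2
wrist [164.1 284.9] 196 w [ 0.4023 -0.1633] rectc [ 0.4018 -0.1625] edges 0.03361513087256075 0.0179696253
[... 175 characters left out ...]
511 -0.1742] rectc [ 0.4508 -0.1732] edges 0.016402354993244557 0.02511254906385001 dirs -144.5
scene [224.2 243. ] 94 w [0.6237 0.1755] rectc [0.6237 0.1751] edges 0.03172769052840469 0.020294451142192107 dirs -102.6
side [22.4 48. ] 25 w [-0.4837  2.9857] rectc [-0.4864  2.9878] edges 0.1186368418020812 0.05268216223699812 dirs -0.3
side [23.5 52.9] 29 w [-0.4627  2.798 ] rectc [-0.4593  2.7983] edges 0.11405109448416553 0.052267646044744084 dirs -1.5
side [25.6 57.6] 30 w [-0.4369  2.6265] rectc [-0.4345  2.6263] edges 0.10885175617793888 0.05331830412559856 dirs 4.4
side [356.4 196.9] 507 w [ 0.6496 -0.0205] rectc [ 0.651  -0.0195] edges 0.13052491250392606 0.11023567005946876 dirs -20.8
```

View pics/crop1.png

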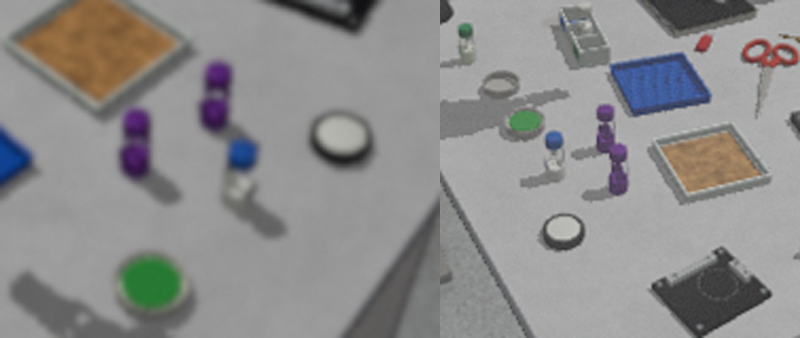

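The crop confirms it: the blue cap on clear glass (scene (361,190), side (310,228)) is the one meant, and the two purple ones are look-alikes. Now I'll move the wrist camera over the stage and tile side.

```bash
python3 -m inch '[[[-0.05,-0.015,0,0,0,0,-1],[-0.1,-0.03,0,0,0,0,-1],[-0.15,-0.05,0,0,0,0,-1],[-0.2,-0.065,0,0,0,0,-1],[-0.25,-0.08,0,0,0,0,-1],[-0.3,-0.095,0,0,0,0,-1],[-0.33,-0.1,0,0,0,0,-1],[-0.33,-0.1,0,0,0,0,-1],[-0.33,-0.1,0,0,0,0,-1]]]' 30
python3 - <<'E'
from h import *
np.set_printoptions(precision=4,suppress=True)
o=sensors.get_obs(); im=imaging.camera("wrist"); cv2.imwrite("pics/wrist1.png",im); print(o["position"],o["ee_rot"])
for n,z in dict(blue_vial=.04,full_dish=.015,tile=.012,sample_tray=.005,stage=.008).items():
    for r in spotter.look_for(n,"wrist")[:3]: print(n,np.round(r["pixel"]),round(r["conf"],2),at("wrist",r["pixel"],z,o)[:2])
E
```

```text
clock: 2.05
position: [0.5244, -0.3312, 0.2482]
ee_rot: [0.708, 0.706, -0.0, -0.0]
ft_force: [-0.1, 1.4, 0.7]
grip_width: 1.004
grasp_force: 0.0
[ 0.5244 -0.3312  0.2482] [ 0.708   0.7062 -0.     -0.0001]
blue_vial [281.  57.] 0.92 [ 0.4902 -0.1944]
blue_vial [232.   7.] 0.87 [ 0.4413 -0.1478]
tile [210.  99.] 0.83 [ 0.3994 -0.2345]
sample_tray [297. 215.] 0.6 [ 0.5013 -0.3848]
stage [299. 217.] 0.79 [ 0.5045 -0.3872]
```

View pics/wrist1.png

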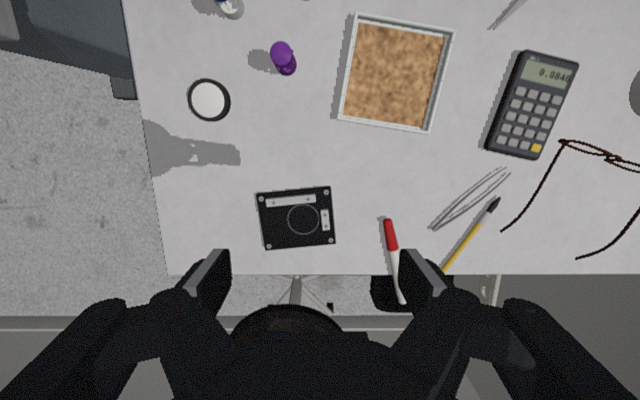

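The picture shows the tile at (209,100) and the stage with its ring at (303,219), the long fence on top (+y) and the short stop on the right (+x). The cork tray is at (396,72). I'll measure their edges next.

Run:
```python
from h import *
np.set_printoptions(precision=4,suppress=True)
o=sensors.get_obs(); im=cv2.imread("pics/wrist1.png"); hsv=cv2.cvtColor(im,cv2.COLOR_BGR2HSV)
def rect(mask,box,z,o,name):
    x0,y0,x1,y1=box; m=np.zeros_like(mask); m[y0:y1,x0:x1]=mask[y0:y1,x0:x1]
    n,l,s,c=cv2.connectedComponentsWithStats(m); i=1+np.argmax(s[1:,4])
    cs,_=cv2.findContours((l==i).astype('u1'),0,2); h=cv2.convexHull(cs[0]).reshape(-1,2)
    W=np.array([at("wrist",p,z,o)[:2] for p in h]); 
    r=cv2.minAreaRect((W*1000).astype('f4')); print(name,s[i,4],"centre",np.array(r[0])/1000,"size",np.round(r[1],1),"ang",round(r[2],1)); return W
dark=cv2.inRange(im,(0,0,0),(70,70,70)); 
rect(dark,(245,175,345,255),.008,o,"stage")
rect(dark,(180,70,240,130),.008,o,"tile")
w=cv2.inRange(im,(170,170,170),(255,255,255))
rect(w,(185,75,235,122),.012,o,"tile white")
cork=cv2.inRange(hsv,(5,60,60),(25,255,255)); rect(cork,(335,5,460,140),.004,o,"cork")
print("ring",at("wrist",(303,219),.008,o))
# triangulate caps in scene+side
def tri(p,q):
    a,d=ray("scene",p);b,e=ray("side",q);d/=np.linalg.norm(d);e/=np.linalg.norm(e)
    s=np.linalg.lstsq(np.c_[d,-e],b-a,rcond=None)[0]; P,Q=a+s[0]*d,b+s[1]*e; return (P+Q)/2,np.linalg.norm(P-Q)
for n,lo,hi,bs,bd in [("blue",(105,140,50),(118,255,255),(350,175,372,196),(300,214,318,232)),("green",(45,90,30),(85,255,255),(275,268,300,286),(258,166,276,182))]:
    c=[]
    for cam,b in(("scene",bs),("side",bd)):
        m=cv2.inRange(cv2.cvtColor(cv2.imread(f"pics/{cam}0.png"),cv2.COLOR_BGR2HSV),lo,hi)[b[1]:b[3],b[0]:b[2]]
        v=np.argwhere(m).mean(0); c.append((v[1]+b[0],v[0]+b[1]))
    print(n,c,tri(*c),[at(k,p,.055)[:2] for k,p in zip(("scene","side"),c)])
```

```text
stage 3337 centre [ 0.5015 -0.3871] size [100.2  83.2] ang 6.0
tile 423 centre [ 0.3968 -0.2333] size [50.6 47.3] ang 0.1
tile white 855 centre [ 0.3969 -0.2334] size [38.1 37.4] ang 85.0
cork 7806 centre [ 0.6201 -0.2065] size [102.7 103.1] ang 81.1
ring [ 0.511  -0.3874  0.008 ]
blue [(np.float64(361.0869565217391), np.float64(185.2173913043478)), (np.float64(309.0), np.float64(219.5))] (array([ 0.4333, -0.1313,  0.0606]), np.float64(0.005859014667241006)) [array([ 0.4323, -0.1346]), array([ 0.4398, -0.1229])]
green [(np.float64(285.95714285714286), np.float64(277.0571428571429)), (np.float64(266.0), np.float64(172.0))] (array([0.4285, 0.1782, 0.056 ]), np.float64(0.002425346338683887)) [array([0.4276, 0.1781]), array([0.4304, 0.1807])]
```

```bash
python3 -m inch '[[[0.03,-0.035,0.02,0,0,0.14,-1],[0.06,-0.07,0.06,0,0,0.28,-1],[0.09,-0.11,0.1,0,0,0.42,-1],[0.097,-0.128,0.14,0,0,0.56,-1],[0.097,-0.128,0.17,0,0,0.68,-1],[0.097,-0.128,0.19,0,0,0.68,-1],[0.097,-0.128,0.21,0,0,0.68,-1],[0.097,-0.128,0.225,0,0,0.68,-1],[0.097,-0.128,0.234,0,0,0.68,-1],[0.097,-0.128,0.234,0,0,0.68,-1]]]' 30; python3 -c "
from h import *
o=sensors.get_obs();print(R.from_quat(o['ee_rot']).as_matrix().round(3))"
```

```text
clock: 3.35
position: [0.3967, -0.2324, 0.0136]
ee_rot: [0.902, 0.431, -0.0, -0.001]
ft_force: [-0.4, -0.5, 0.6]
grip_width: 1.001
grasp_force: 0.0
[[ 0.628  0.778 -0.001]
 [ 0.778 -0.628  0.001]
 [-0.    -0.001 -1.   ]]
```

```bash
python3 -m inch '[[[0,0,0,0,0,0,0.2],[0,0,0,0,0,0,0.5],[0,0,0,0,0,0,0.6],[0,0,0,0,0,0,0.6],[0,0,0,0,0,0,0.6],[0,0,-0.005,0,0,0,0.6],[0,0,-0.03,0,0,0,0.6],[0,0,-0.06,0,0,0,0.6]]]' 40
```

```text
clock: 4.15
position: [0.3961, -0.2327, 0.0746]
ee_rot: [0.902, 0.431, -0.001, -0.001]
ft_force: [0.7, -1.5, -1.1]
grip_width: 0.562
grasp_force: 41.7
```

```bash
python3 -m inch '[[[-0.015,0.045,0,0,0,0,0.6],[-0.035,0.09,0,0,0,0,0.6],[-0.052,0.14,0,0,0,0,0.6],[-0.069,0.186,0,0,0,0,0.6],[-0.069,0.186,0.02,0,0,0,0.6],[-0.069,0.186,0.035,0,0,0,0.6],[-0.069,0.186,0.045,0,0,0,0.6],[-0.069,0.186,0.05,0,0,0,0.6],[-0.069,0.186,0.0525,0,0,0,0.6],[-0.069,0.186,0.0525,0,0,0,0.6]]]'
```

```text
clock: 5.15
position: [0.4979, -0.4024, 0.0235]
ee_rot: [0.902, 0.431, 0.0, -0.001]
ft_force: [-6.7, 4.5, 11.3]
grip_width: 0.566
grasp_force: 43.0
```

Run:
```python
from h import *
a=imaging.camera("side")[230:330,320:450]; b=imaging.camera("wrist")[110:330,180:460]
cv2.imwrite("pics/c2.png",np.hstack([cv2.resize(a,(400,308),interpolation=2),cv2.resize(b,(392,308),interpolation=2)]))
```

```text
(no output)
```

View pics/c2.png

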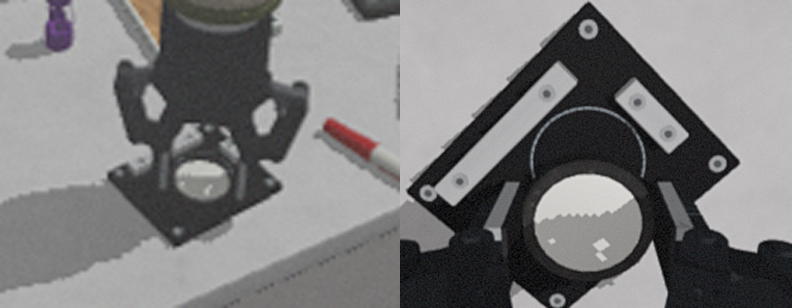

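The tile lies on the plate, short of the ring on the open side. Next I release it, move back and push it home diagonally with a half-open fork.

```bash
python3 -m inch '[[[0,0,-0.001,0,0,0,-0.35],[0,0,-0.001,0,0,0,-0.35],[0,0,-0.015,0,0,0,-0.35],[0,0,-0.035,0,0,0,-0.2],[-0.036,0,-0.035,0,0,0,0.15],[-0.036,0,-0.035,0,0,0,0.15],[-0.036,0,-0.015,0,0,0,0.15],[-0.036,0,-0.004,0,0,0,0.15],[-0.036,0,-0.0025,0,0,0,0.15],[-0.036,0,-0.0025,0,0,0,0.15]]]' && python3 -m inch '[[[0.008,0,0,0,0,0,0.15],[0.012,0,0,0,0,0,0.15],[0.016,0,0,0,0,0,0.15],[0.02,0,0,0,0,0,0.15],[0.022,0,0,0,0,0,0.15],[0.024,0,0,0,0,0,0.15],[0.024,0,0,0,0,0,0.15]]]'
```

```text
clock: 6.25
position: [0.4756, -0.4315, 0.0244]
ee_rot: [0.902, 0.431, -0.0, -0.0]
ft_force: [0.2, -0.1, -0.3]
grip_width: 0.423
grasp_force: 0.0
clock: 6.95
position: [0.491, -0.4128, 0.0244]
ee_rot: [0.902, 0.431, 0.0, 0.0]
ft_force: [-0.2, 0.0, 1.0]
grip_width: 0.419
grasp_force: 0.3
```

Run:
```python
from h import *
a=imaging.camera("side")[230:330,320:450]; b=imaging.camera("wrist")[80:300,180:460]
cv2.imwrite("pics/c3.png",np.hstack([cv2.resize(a,(400,308),interpolation=2),cv2.resize(b,(392,308),interpolation=2)]))
```

```text
(no output)
```

View pics/c3.png

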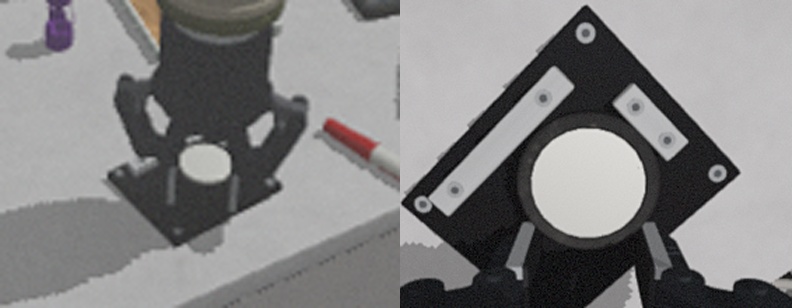

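The fork holds the tile squarely, with a few mm left to go to both stops.

```bash
python3 -m inch '[[[0.002,0,0,0,0,0,0.15],[0.004,0,0,0,0,0,0.15],[0.005,0,0,0,0,0,0.15],[0.005,0,0,0,0,0,0.15]]]'; python3 -m inch '[[[0.001,0,0,0,0,0,0.15],[0.002,0,0,0,0,0,0.15],[0.003,0,0,0,0,0,0.15],[0.003,0,0,0,0,0,0.15]]]'
```

```text
clock: 7.45
position: [0.4914, -0.4112, 0.0242]
ee_rot: [0.903, 0.43, -0.002, 0.0]
ft_force: [-7.3, -5.9, 1.3]
grip_width: 0.425
grasp_force: 4.6
clock: 7.85
position: [0.4918, -0.4104, 0.0242]
ee_rot: [0.903, 0.429, -0.003, 0.001]
ft_force: [-10.9, -9.4, 2.8]
grip_width: 0.423
grasp_force: 8.5
```

```bash
python3 -m inch '[[[-0.012,0,0,0,0,0,0.15],[-0.03,0,-0.01,0,0,0,0.15],[-0.05,0,-0.05,0,0,0,0],[-0.05,0,-0.07,0,0,0,-0.2],[-0.05,0,-0.07,0,0,0,-0.2]]]'
python3 - <<'E'
from h import *
a=imaging.camera("scene")[110:160,355:415]; o=sensors.get_obs(); w=imaging.camera("wrist"); cv2.imwrite("pics/wrist4.png",w); b=w[100:320,180:460]
cv2.imwrite("pics/c4.png",np.hstack([cv2.resize(a,(370,308),interpolation=2),cv2.resize(b,(392,308),interpolation=2)]))
print(o["position"],o["ft_force"],at("wrist",(320,200),.02,o))
E
```

```text
clock: 8.35
position: [0.4648, -0.4484, 0.0988]
ee_rot: [0.903, 0.43, 0.002, 0.003]
ft_force: [-0.1, -0.3, 0.3]
grip_width: 0.597
grasp_force: 0.0
[ 0.46463126 -0.44697374  0.0965507 ] [ 0.83171155  0.57364359 -0.76008514] [ 0.47794709 -0.43937229  0.02      ]
```

View pics/c4.png

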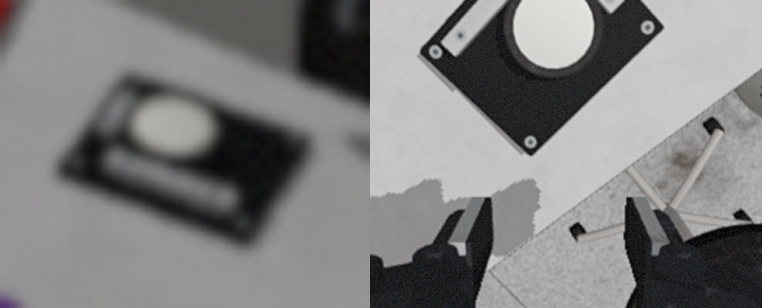

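Run:
```python
from h import *
np.set_printoptions(precision=4,suppress=True)
o=sensors.get_obs(); w=cv2.imread("pics/wrist4.png")
crop=w[0:220,200:480]; cv2.imwrite("pics/c5.png",cv2.resize(crop,(763,600),interpolation=2))
d=cv2.inRange(w,(0,0,0),(75,75,75)); d[225:]=0; d[:,:190]=0; d[:,480:]=0
n,l,s,c=cv2.connectedComponentsWithStats(d); i=1+np.argmax(s[1:,4]); print(s[i])
cs,_=cv2.findContours((l==i).astype('u1'),0,2); h=cv2.convexHull(max(cs,key=cv2.contourArea)).reshape(-1,2)
W=np.array([at("wrist",p,.008,o)[:2] for p in h]); r=cv2.minAreaRect((W*1000).astype('f4')); print(r)
m=cv2.inRange(w,(190,190,190),(255,255,255)); m[225:]=0
n,l,s,c=cv2.connectedComponentsWithStats(m)
for i in range(1,n):
    if 1000<s[i,4]<12000 : 
        cs,_=cv2.findContours((l==i).astype('u1'),0,2); H=cv2.convexHull(cs[0]).reshape(-1,2); T=np.array([at("wrist",p,.02,o)[:2] for p in H]); q=cv2.minEnclosingCircle((T*1000).astype('f4')); print(c[i],s[i],q)
        C=np.array(q[0]); a=np.radians(6); v=C-np.array(r[0]); print("local",np.cos(a)*v[0]+np.sin(a)*v[1]-9,-np.sin(a)*v[0]+np.cos(a)*v[1])
```

```text
[  216    30   173   181 10213]
((499.4019470214844, -389.3695373535156), (99.4059066772461, 81.4393081665039), 5.869208335876465)
[539.2823  43.7684] [ 467    0  129  132 6369] ((639.51953125, -455.157470703125), 58.95696258544922)
local 123.47329386677757 -80.07381592339789
[310.7309 118.279 ] [ 283   89   57   59 2620] ((508.5987548828125, -389.156494140625), 19.373144149780273)
local 0.1686958652389432 -0.7494520528331726
```

View pics/c5.png

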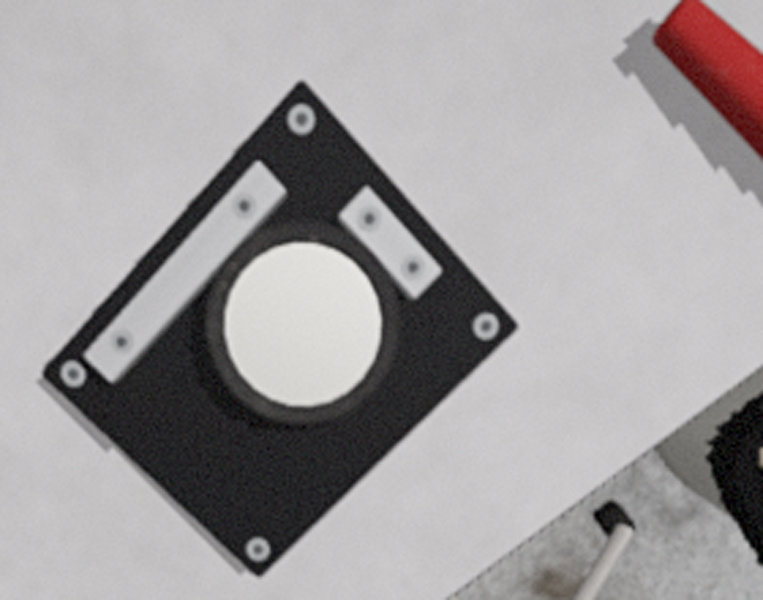

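The tile is home: centre within 1 mm of the seat and touching both stops. Next is the blue vial, with a wrist look above it first.

```bash
python3 -m inch '[[[0.03,-0.03,-0.025,0,0,-0.1,-0.2],[0.06,-0.06,-0.05,0,0,-0.2,-0.2],[0.09,-0.09,-0.075,0,0,-0.3,-0.2],[0.12,-0.12,-0.1,0,0,-0.4,-0.2],[0.15,-0.15,-0.1,0,0,-0.47,-0.2],[0.173,-0.179,-0.1,0,0,-0.47,-0.2],[0.173,-0.179,-0.1,0,0,-0.47,-0.2],[0.173,-0.179,-0.1,0,0,-0.47,-0.2]]]'
cat >> h.py <<'E'
def caps(w,lo,hi,z,o,amin=60):
    m=cv2.inRange(cv2.cvtColor(w,cv2.COLOR_BGR2HSV),lo,hi); n,l,s,c=cv2.connectedComponentsWithStats(m)
    for i in range(1,n):
        if s[i,4]>=amin:
            b=s[i]; print(c[i].round(),b, "bbox-centre",at("wrist",(b[0]+b[2]/2-.5,b[1]+b[3]/2-.5),z,o)[:2],"cent",at("wrist",c[i],z,o)[:2])
BL=(105,140,50),(118,255,255);GR=(45,90,30),(85,255,255)
def totool(o,dw): return R.from_quat(o["ee_rot"]).as_matrix().T@np.array(dw)
E
python3 - <<'E'
from h import *
np.set_printoptions(precision=4,suppress=True)
o=sensors.get_obs(); w=imaging.camera("wrist"); cv2.imwrite("pics/wrist6.png",w); print(o["position"],R.from_quat(o["ee_rot"]).as_matrix())
print("blue cap z.055"); caps(w,*BL,.058,o); print("purple");caps(w,(130,100,30),(155,255,255),.055,o)
print("green dish z.014");caps(w,*GR,.014,o)
E
```

```text
clock: 9.25
position: [0.4336, -0.1977, 0.1938]
ee_rot: [0.777, 0.63, -0.0, -0.0]
ft_force: [-0.5, -0.1, 0.3]
grip_width: 0.601
grasp_force: 0.0
[ 0.4336 -0.1977  0.1938] [[ 0.2064  0.9785 -0.0008]
 [ 0.9785 -0.2064  0.0004]
 [ 0.0002 -0.0008 -1.    ]]
blue cap z.055
[499.  17.] [ 435    0  131   35 4380] bbox-centre [ 0.6133 -0.0806] cent [ 0.6123 -0.0802]
[298. 132.] [286 120  24  25 461] bbox-centre [ 0.4322 -0.135 ] cent [ 0.4323 -0.1351]
purple
[381.  92.] [363  77  37  30 822] bbox-centre [ 0.5114 -0.1165] cent [ 0.5117 -0.1169]
[368. 179.] [353 163  32  32 676] bbox-centre [ 0.4887 -0.1909] cent [ 0.4885 -0.1911]
green dish z.014
[281.  17.] [ 258    0   46   39 1484] bbox-centre [ 0.4368 -0.0308] cent [ 0.4378 -0.0289]
```

View pics/wrist6.png

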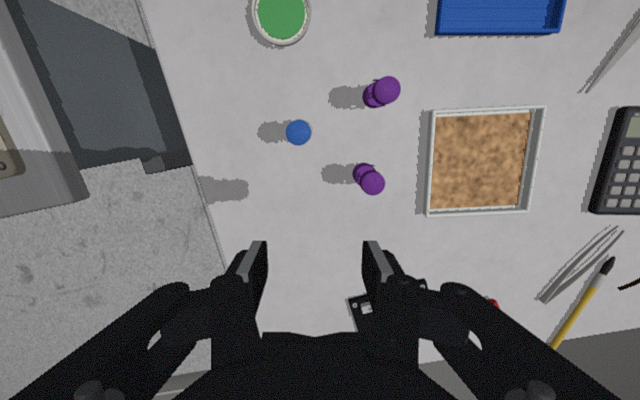

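Blue cap at (298,132), purple look-alikes at (381,92) and (370,180). They are clear of the 51 mm-open fingers.

```bash
python3 -m inch '[[[0.045,-0.01,0,0,0,0,-0.2],[0.061,-0.014,0.03,0,0,0,-0.2],[0.061,-0.014,0.07,0,0,0,-0.2],[0.061,-0.014,0.11,0,0,0,-0.2],[0.061,-0.014,0.135,0,0,0,-0.2],[0.061,-0.014,0.144,0,0,0,-0.2],[0.061,-0.014,0.144,0,0,0,0.2],[0.061,-0.014,0.144,0,0,0,0.6],[0.061,-0.014,0.144,0,0,0,0.8],[0.061,-0.014,0.144,0,0,0,0.8]]]' 30; python3 -m inch '[[[0,0,0,0,0,0,0.8],[0,0,0,0,0,0,0.8],[0,0,-0.02,0,0,0,0.8],[0,0,-0.06,0,0,0,0.8],[0,0,-0.1,0,0,0,0.8],[0,0,-0.1,0,0,0,0.8]]]'
```

```text
clock: 10.3
position: [0.4337, -0.1362, 0.0514]
ee_rot: [0.777, 0.629, 0.001, 0.001]
ft_force: [0.4, 1.2, -1.1]
grip_width: 0.276
grasp_force: 30.8
clock: 10.9
position: [0.4357, -0.1365, 0.1554]
ee_rot: [0.777, 0.629, 0.003, 0.003]
ft_force: [1.0, 0.3, -0.7]
grip_width: 0.28
grasp_force: 30.8
```

```bash
python3 -m inch '[[[0.04,0.018,-0.01,0,0,0,0.8],[0.08,0.037,-0.03,0,0,0,0.8],[0.12,0.056,-0.03,0,0,0,0.8],[0.16,0.075,-0.03,0,0,0,0.8],[0.2,0.094,-0.03,0,0,0,0.8],[0.235,0.11,-0.03,0,0,0,0.8],[0.246,0.116,-0.03,0,0,0,0.8],[0.246,0.116,-0.03,0,0,0,0.8],[0.246,0.116,-0.03,0,0,0,0.8]]]'
python3 - <<'E'
from h import *
np.set_printoptions(precision=4,suppress=True)
o=sensors.get_obs(); w=imaging.camera("wrist"); cv2.imwrite("pics/wrist7.png",w); print(o["position"],R.from_quat(o["ee_rot"]).as_matrix())
print("blue"); caps(w,*BL,.003,o,200); print("green");caps(w,*GR,.003,o,200)
E
```

```text
clock: 11.8
position: [0.5971, 0.0792, 0.1798]
ee_rot: [0.778, 0.629, -0.001, 0.0]
ft_force: [0.3, -0.2, -0.6]
grip_width: 0.284
grasp_force: 30.8
[0.5971 0.0792 0.1798] [[ 0.2093  0.9778 -0.001 ]
 [ 0.9778 -0.2093 -0.0009]
 [-0.001  -0.0008 -1.    ]]
blue
[314.  88.] [ 295   68   40   42 1666] bbox-centre [0.6194 0.1785] cent [0.6193 0.1787]
[391. 245.] [ 330  218  105   69 4855] bbox-centre [ 0.6596 -0.0134] cent [ 0.6708 -0.0062]
[317. 273.] [ 291  243   51   68 2324] bbox-centre [ 0.5769 -0.0289] cent [ 0.5793 -0.024 ]
green
[105. 134.] [ 88 122  35  25 713] bbox-centre [0.3961 0.1811] cent [0.3958 0.1814]
[314. 179.] [ 296  162   37   34 1232] bbox-centre [0.5998 0.0892] cent [0.5998 0.0891]
```

View pics/wrist7.png

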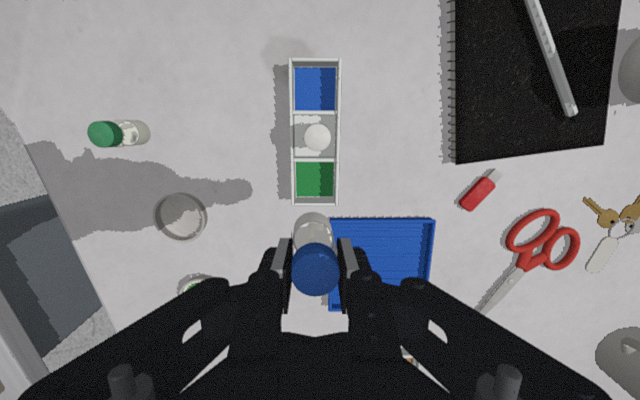

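The blue cell is at (314,88), the green cell at (314,179), and the held vial is upright. The box rim corners are at (290,58), (341,58), (339,205) and (292,205).

Run:
```python
from h import *
np.set_printoptions(precision=4,suppress=True)
o=sensors.get_obs()
P=[at("wrist",p,.029,o)[:2] for p in ((290,58),(341,58),(339,205),(292,205))]; print(np.array(P),np.mean(P,0),[np.linalg.norm(P[i]-P[i-1]) for i in range(4)])
for c in ((.619,.1787),(.600,.0892)): print(totool(o,[c[0]-o["position"][0],c[1]-o["position"][1],0]))
u=(P[0]+P[1]-P[2]-P[3]); u/=np.linalg.norm(u); print(u, np.mean(P,0)+.045*u,np.mean(P,0)-.045*u)
```

```text
[[0.6029 0.2047]
 [0.6473 0.1951]
 [0.6202 0.0613]
 [0.573  0.0714]] [0.6109 0.1331] [np.float64(0.1365531263913088), np.float64(0.045432676388180826), np.float64(0.1365580230388743), np.float64(0.04818453121594715)]
[ 0.1024  0.0004 -0.0001]
[ 0.0109  0.0006 -0.    ]
[0.209  0.9779] [0.6203 0.1771] [0.6015 0.0891]
```

```bash
python3 -m inch '[[[0.045,0.001,0,0,0,0,0.8],[0.085,0.001,0,0,0,0,0.8],[0.101,0.001,0.02,0,0,0,0.8],[0.101,0.001,0.05,0,0,0,0.8],[0.101,0.001,0.08,0,0,0,0.8],[0.101,0.001,0.105,0,0,0,0.8],[0.101,0.001,0.118,0,0,0,0.8],[0.101,0.001,0.124,0,0,0,0.8],[0.101,0.001,0.124,0,0,0,0.8]]]'
```

```text
clock: 12.75
position: [0.6198, 0.1783, 0.0566]
ee_rot: [0.778, 0.629, -0.0, 0.0]
ft_force: [-0.2, 0.1, 0.2]
grip_width: 0.281
grasp_force: 30.8
```

```bash
python3 -m inch '[[[0,0,0.001,0,0,0,0.8],[0,0,0.0025,0,0,0,0.8],[0,0,0.0025,0,0,0,0.4],[0,0,0.0025,0,0,0,0.1],[0,0,0.0025,0,0,0,-0.2],[0,0,-0.02,0,0,0,-0.2],[0,0,-0.06,0,0,0,-0.2],[0,0,-0.1,0,0,0,-0.2],[-0.04,-0.04,-0.12,0,0,0,-0.2],[-0.08,-0.08,-0.12,0,0,0,-0.2]]]'
python3 - <<'E'
from h import *
np.set_printoptions(precision=4,suppress=True)
o=sensors.get_obs(); w=imaging.camera("wrist"); cv2.imwrite("pics/wrist8.png",w); print(o["position"])
print("blue"); caps(w,*BL,.058,o,100); print("green");caps(w,*GR,.051,o,150)
E
```

```text
clock: 13.75
position: [0.539, 0.1269, 0.1782]
ee_rot: [0.777, 0.63, 0.002, 0.001]
ft_force: [0.0, -1.1, 0.5]
grip_width: 0.6
grasp_force: 0.0
[0.539  0.1269 0.1782]
blue
[385. 132.] [362 113  37  34 567] bbox-centre [0.6081 0.1776] cent [0.6123 0.1747]
[440. 268.] [ 391  251   91   41 2623] bbox-centre [0.6423 0.0334] cent [0.6469 0.0361]
green
[180. 177.] [169 166  24  21 340] bbox-centre [0.4263 0.1742] cent [0.4257 0.1735]
[371. 215.] [358 203  29  25 627] bbox-centre [0.5909 0.101 ] cent [0.5897 0.1015]
[262. 325.] [254 314  17  26 240] bbox-centre [0.4569 0.0016] cent [0.4572 0.0033]
```

```bash
python3 -m inch '[[[-0.01,-0.04,0,0,0,0,-0.2],[-0.02,-0.08,0,0,0,0,-0.2],[-0.03,-0.105,0,0,0,0,-0.2],[-0.03,-0.105,0,0,0,0,-0.2],[-0.03,-0.105,0,0,0,0,-0.2]]]'
python3 - <<'E'
from h import *
np.set_printoptions(precision=4,suppress=True)
o=sensors.get_obs(); w=imaging.camera("wrist"); cv2.imwrite("pics/wrist9.png",w); print(o["position"])
print("blue"); caps(w,*BL,.058,o,100); print("green");caps(w,*GR,.052,o,150)
print(spotter.look_for("empty_dish","wrist")[:2])
E
```

```text
clock: 14.3
position: [0.4296, 0.1188, 0.1761]
ee_rot: [0.777, 0.629, 0.001, 0.0]
ft_force: [0.7, -0.2, 0.3]
grip_width: 0.598
grasp_force: 0.0
[0.4296 0.1188 0.1761]
blue
[529.  83.] [511  68  37  31 892] bbox-centre [0.6203 0.1802] cent [0.6204 0.1806]
[469.  91.] [464  75  12  33 248] bbox-centre [0.5731 0.1841] cent [0.573  0.1839]
[492. 108.] [478 101  28  13 275] bbox-centre [0.5901 0.168 ] cent [0.5901 0.167 ]
[530. 265.] [ 471  222  122   94 9370] bbox-centre [0.6222 0.0098] cent [0.6204 0.0139]
green
[300. 138.] [287 126  26  26 520] bbox-centre [0.4298 0.176 ] cent [0.43   0.1763]
[479. 183.] [465 167  30  33 803] bbox-centre [0.5805 0.1036] cent [0.58   0.1039]
[456. 184.] [451 170  11  30 195] bbox-centre [0.5596 0.1067] cent [0.5596 0.1074]
[346. 303.] [328 287  36  32 916] bbox-centre [0.4394 0.0058] cent [0.4395 0.0054]
[{'pixel': [334.2, 222.3], 'conf': 0.73}]
```

View pics/wrist9.png

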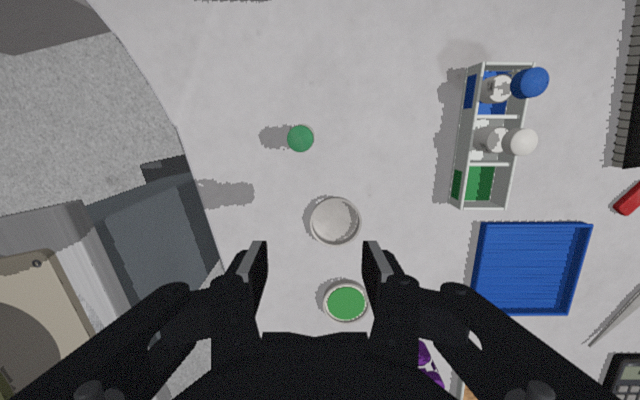

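The blue vial stands in its cell. The green cap is at (300,138), the empty dish at (334,221) and the full dish at (346,302).

```bash
python3 -m inch '[[[0.045,-0.008,0,0,0,0,-0.2],[0.056,-0.0115,0.03,0,0,0,-0.2],[0.056,-0.0115,0.07,0,0,0,-0.2],[0.056,-0.0115,0.105,0,0,0,-0.2],[0.056,-0.0115,0.122,0,0,0,-0.2],[0.056,-0.0115,0.13,0,0,0,-0.2],[0.056,-0.0115,0.13,0,0,0,0.2],[0.056,-0.0115,0.13,0,0,0,0.6],[0.056,-0.0115,0.13,0,0,0,0.8],[0.056,-0.0115,0.13,0,0,0,0.8]]]' 30; python3 -m inch '[[[0,0,0,0,0,0,0.8],[0,0,0,0,0,0,0.8],[0,0,-0.02,0,0,0,0.8],[0,0,-0.06,0,0,0,0.8],[0,0,-0.1,0,0,0,0.8],[0,0,-0.1,0,0,0,0.8]]]'; python3 -c "
from h import *
o=sensors.get_obs(); print(totool(o,np.r_[.6005,.0888,.07]-o['position']))"
```

```text
clock: 15.4
position: [0.4304, 0.1762, 0.0464]
ee_rot: [0.777, 0.629, 0.001, 0.0]
ft_force: [0.4, -0.1, 0.1]
grip_width: 0.279
grasp_force: 31.3
clock: 16.0
position: [0.4323, 0.1773, 0.1506]
ee_rot: [0.777, 0.629, 0.004, 0.001]
ft_force: [0.3, -0.2, -0.8]
grip_width: 0.279
grasp_force: 31.3
[-0.05181516  0.18235643  0.08167574]
```

```bash
python3 -m inch '[[[-0.013,0.045,0,0,0,0,0.8],[-0.026,0.09,0,0,0,0,0.8],[-0.039,0.135,0,0,0,0,0.8],[-0.0505,0.175,0,0,0,0,0.8],[-0.0505,0.184,0,0,0,0,0.8],[-0.0505,0.184,0.03,0,0,0,0.8],[-0.0505,0.184,0.065,0,0,0,0.8],[-0.0505,0.184,0.085,0,0,0,0.8],[-0.0505,0.184,0.092,0,0,0,0.8],[-0.0505,0.184,0.092,0,0,0,0.8]]]'
```

```text
clock: 17.0
position: [0.5984, 0.0884, 0.0526]
ee_rot: [0.777, 0.629, -0.001, -0.001]
ft_force: [-0.1, -0.1, 0.2]
grip_width: 0.28
grasp_force: 31.3
```

```bash
python3 -m inch '[[[0,0.002,0.001,0,0,0,0.8],[0,0.002,0.003,0,0,0,0.8],[0,0.002,0.003,0,0,0,0.4],[0,0.002,0.003,0,0,0,0.1],[0,0.002,0.003,0,0,0,-0.2],[0,0.002,-0.02,0,0,0,-0.2],[0,0.002,-0.06,0,0,0,-0.4],[-0.02,-0.03,-0.1,0,0,0,-0.8],[-0.045,-0.07,-0.12,0,0,0,-1],[-0.075,-0.11,-0.12,0,0,0,-1]]]';python3 -m inch '[[[-0.021,-0.015,0,0,0,0,-1],[-0.021,-0.015,0,0,0,0,-1],[-0.021,-0.015,0,0,0,0,-1]]]'
python3 - <<'E'
from h import *
np.set_printoptions(precision=4,suppress=True)
o=sensors.get_obs(); w=imaging.camera("wrist"); cv2.imwrite("pics/wrist10.png",w); print(o["position"],R.from_quat(o["ee_rot"]).as_matrix())
print("green");caps(w,*GR,.013,o,150)
c=cv2.HoughCircles(cv2.GaussianBlur(cv2.cvtColor(w,6),(5,5),1),cv2.HOUGH_GRADIENT,1,40,param1=80,param2=22,minRadius=20,maxRadius=36)
for q in c[0]: print(q,at("wrist",q[:2],.015,o)[:2])
E
```

```text
clock: 18.0
position: [0.4812, 0.0405, 0.1763]
ee_rot: [0.777, 0.63, 0.002, 0.001]
ft_force: [0.1, 0.2, -0.3]
grip_width: 1.004
grasp_force: 0.0
clock: 18.3
position: [0.4619, 0.0224, 0.1739]
ee_rot: [0.778, 0.629, 0.001, 0.0]
ft_force: [1.1, 0.2, 0.0]
grip_width: 0.998
grasp_force: 0.0
[0.4619 0.0224 0.1739] [[ 0.2092  0.9779  0.0015]
 [ 0.9779 -0.2092  0.    ]
 [ 0.0003  0.0014 -1.    ]]
green
[453.  92.] [ 423   73   59   44 1395] bbox-centre [0.6115 0.0876] cent [0.6122 0.0895]
[415.  94.] [412  77   8  34 164] bbox-centre [0.5775 0.0958] cent [0.5773 0.0958]
[301. 235.] [ 282  217   39   37 1148] bbox-centre [ 0.4385 -0.0228] cent [ 0.4387 -0.023 ]
[298.5 235.5  22.4] [ 0.436 -0.022]
[285.5 139.5  24.3] [0.4463 0.0802]
```

View pics/wrist10.png

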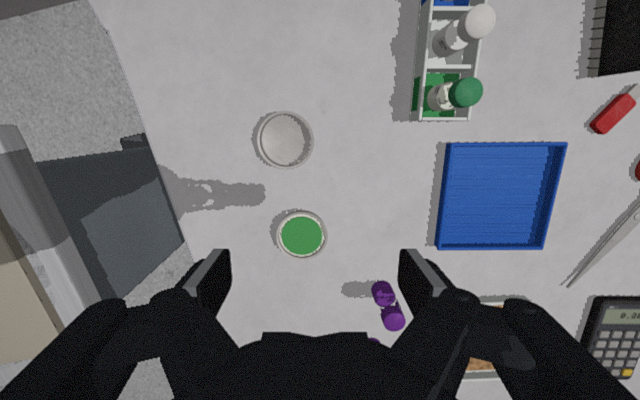

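The green vial stands in its cell. The empty dish is at (285,139), the full dish at (301,235) and the blue tray at (501,195).

```bash
python3 -m inch '[[[0.035,-0.018,0,0,0,0,-1],[0.053,-0.0275,0.03,0,0,0,-1],[0.053,-0.0275,0.07,0,0,0,-1],[0.053,-0.0275,0.11,0,0,0,-1],[0.053,-0.0275,0.14,0,0,0,-1],[0.053,-0.0275,0.154,0,0,0,-1],[0.053,-0.0275,0.16,0,0,0,-1],[0.053,-0.0275,0.16,0,0,0,-1],[0.053,-0.0275,0.16,0,0,0,0],[0.053,-0.0275,0.16,0,0,0,0.5]]]' 30; python3 -m inch '[[[0,0,0,0,0,0,0.5],[0,0,0,0,0,0,0.5],[0,0,-0.01,0,0,0,0.5],[0,0,-0.04,0,0,0,0.5],[0,0,-0.07,0,0,0,0.5],[0,0,-0.07,0,0,0,0.5]]]'; python3 -c "
from h import *
o=sensors.get_obs(); print(totool(o,np.r_[.654,-.029,.07]-o['position']))
w=cv2.imread('pics/wrist10.png')
P=[at('wrist',p,.014,dict(position=np.array([0.4619,0.0224,0.1739]),ee_rot=[.778,.629,.001,0]))[:2] for p in((447,142),(566,144),(544,249),(436,248))];print(P,np.mean(P,0))"
```

```text
clock: 19.35
position: [0.4468, 0.0804, 0.0143]
ee_rot: [0.777, 0.629, 0.001, 0.0]
ft_force: [-0.5, -0.1, 0.6]
grip_width: 0.697
grasp_force: 0.5
clock: 19.95
position: [0.4485, 0.0807, 0.0877]
ee_rot: [0.777, 0.629, 0.003, 0.002]
ft_force: [1.2, -0.1, -1.3]
grip_width: 0.622
grasp_force: 31.8
[-0.06447053  0.22377236  0.01905257]
[array([0.60278382, 0.04425473]), array([0.71880598, 0.01738249]), array([ 0.69843032, -0.09510734]), array([ 0.58133869, -0.06868295])] [ 0.6503397  -0.02553827]
```

```bash
python3 -m inch '[[[-0.013,0.047,0,0,0,0,0.5],[-0.026,0.094,0,0,0,0,0.5],[-0.039,0.141,0,0,0,0,0.5],[-0.052,0.188,0,0,0,0,0.5],[-0.061,0.2225,0,0,0,0,0.5],[-0.061,0.2225,0.02,0,0,0,0.5],[-0.061,0.2225,0.045,0,0,0,0.5],[-0.061,0.2225,0.06,0,0,0,0.5],[-0.061,0.2225,0.065,0,0,0,0.5],[-0.061,0.2225,0.065,0,0,0,0.5]]]'
```

```text
clock: 20.95
position: [0.6504, -0.0258, 0.0185]
ee_rot: [0.777, 0.629, -0.0, -0.0]
ft_force: [-0.2, 0.3, 0.0]
grip_width: 0.624
grasp_force: 31.9
```

```bash
python3 -m inch '[[[0,0,0.0015,0,0,0,0.5],[0,0,0.0015,0,0,0,0.2],[0,0,0.0015,0,0,0,-0.5],[0,0,0.0015,0,0,0,-0.5],[0,0,-0.02,0,0,0,-0.5],[0,0,-0.06,0,0,0,-0.5],[-0.01,-0.045,-0.08,0,0,0,-1],[-0.02,-0.09,-0.08,0,0,0,-1],[-0.03,-0.135,-0.08,0,0,0,-1],[-0.0415,-0.18,-0.08,0,0,0,-1]]]';python3 -m inch '[[[0,-0.0285,0,0,0,0,-1],[0,-0.0285,0,0,0,0,-1],[0,-0.0285,0,0,0,0,-1]]]'
python3 - <<'E'
from h import *
np.set_printoptions(precision=4,suppress=True)
o=sensors.get_obs(); a=imaging.camera("side")[150:270,250:420]; print(o["position"])
w=imaging.camera("wrist"); cv2.imwrite("pics/c11.png",np.hstack([cv2.resize(a,(425,300),interpolation=2),cv2.resize(w[150:],(375,300))[:,:375]]))
print(totool(o,np.r_[.4382,-.023,.0143]-o["position"]))
E
```

```text
clock: 21.95
position: [0.4644, -0.0289, 0.0983]
ee_rot: [0.777, 0.629, 0.0, 0.0]
ft_force: [0.8, -0.2, -0.0]
grip_width: 1.0
grasp_force: 0.0
clock: 22.25
position: [0.4385, -0.0231, 0.0988]
ee_rot: [0.777, 0.629, 0.001, 0.001]
ft_force: [0.0, -0.5, 0.0]
grip_width: 1.0
grasp_force: 0.0
[ 0.4385 -0.0231  0.0988]
[ 0.     -0.0005  0.0845]
```

View pics/c11.png

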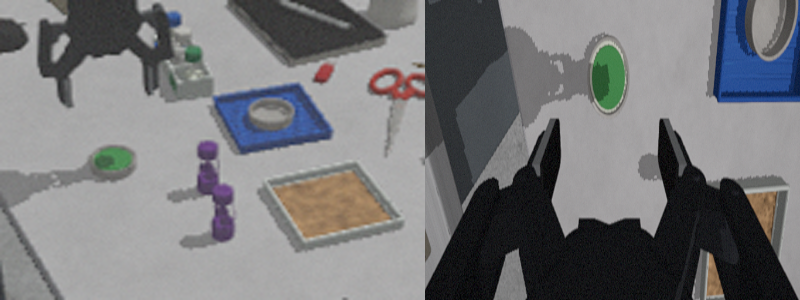

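The empty dish lies flat in the blue tray, and the full dish is below the open gripper. I'll take it now.

```bash
python3 -m inch '[[[0,0,0.03,0,0,0,-1],[0,0,0.06,0,0,0,-1],[0,0,0.078,0,0,0,-1],[0,0,0.0845,0,0,0,-1],[0,0,0.0845,0,0,0,-1],[0,0,0.0845,0,0,0,-0.5],[0,0,0.0845,0,0,0,0],[0,0,0.0845,0,0,0,0.5],[0,0,0.0845,0,0,0,0.5],[0,0,0.0845,0,0,0,0.5]]]' 30; python3 -m inch '[[[0,0,0,0,0,0,0.5],[0,0,-0.01,0,0,0,0.5],[0,0,-0.03,0,0,0,0.5],[0,0,-0.06,0,0,0,0.5],[0,0,-0.09,0,0,0,0.5],[0,0,-0.11,0,0,0,0.5],[0,0,-0.11,0,0,0,0.5]]]'; python3 -c "
from h import *
o=sensors.get_obs(); print(o['position'],totool(o,np.r_[.619,-.208,.0175]-o['position']))"
```

```text
clock: 23.35
position: [0.4392, -0.0231, 0.0152]
ee_rot: [0.777, 0.629, 0.001, 0.001]
ft_force: [-2.8, -0.7, 10.2]
grip_width: 0.623
grasp_force: 29.7
clock: 24.05
position: [0.4401, -0.023, 0.1274]
ee_rot: [0.777, 0.629, 0.002, 0.002]
ft_force: [-0.3, 0.6, -2.1]
grip_width: 0.621
grasp_force: 31.7
[ 0.4401125  -0.02303061  0.12740919] [-0.14370891  0.21286681  0.11104017]
```

```bash
python3 -m inch '[[[-0.02,0.03,0,0,0,0,0.5],[-0.045,0.067,0,0,0,0,0.5],[-0.07,0.104,0,0,0,0,0.5],[-0.095,0.141,0,0,0,0,0.5],[-0.12,0.178,0,0,0,0,0.5],[-0.14,0.207,0,0,0,0,0.5],[-0.144,0.214,0.02,0,0,0,0.5],[-0.144,0.214,0.05,0,0,0,0.5],[-0.144,0.214,0.08,0,0,0,0.5],[-0.144,0.214,0.095,0,0,0,0.5]]]'; python3 -m inch '[[[0,0,0.005,0,0,0,0.5],[0,0,0.008,0,0,0,0.5],[0,0,0.009,0,0,0,0.5],[0,0,0.009,0,0,0,0.5]]]'
```

```text
clock: 25.05
position: [0.6157, -0.2079, 0.0256]
ee_rot: [0.777, 0.629, -0.001, -0.002]
ft_force: [-0.6, 0.3, -0.7]
grip_width: 0.62
grasp_force: 31.7
clock: 25.45
position: [0.6182, -0.2087, 0.021]
ee_rot: [0.777, 0.629, 0.001, 0.001]
ft_force: [-0.6, -0.4, -0.8]
grip_width: 0.626
grasp_force: 31.7
```

```bash
python3 -m inch '[[[0,0,0.0015,0,0,0,0.5],[0,0,0.003,0,0,0,0.5],[0,0,0.003,0,0,0,0.5]]]'; python3 -m inch '[[[0,0,0,0,0,0,0.2],[0,0,0,0,0,0,-0.45],[0,0,0,0,0,0,-0.45],[0,0,-0.015,0,0,0,-0.45],[0,0,-0.05,0,0,0,-0.45],[0,0,-0.1,0,0,0,-0.45],[0,0,-0.15,0,0,0,-0.45],[0.03,0,-0.19,0,0,0,-0.45],[0.07,0,-0.2,0,0,0,-0.45],[0.07,0,-0.2,0,0,0,-0.45]]]'
python3 - <<'E'
from h import *
a=imaging.camera("side")[145:305,235:425]; b=imaging.camera("scene")[110:270,210:420]; 
cv2.imwrite("pics/c12.png",np.hstack([cv2.resize(a,(400,337),interpolation=2),cv2.resize(b,(400,337),interpolation=2)]))
E
```

```text
clock: 25.75
position: [0.6181, -0.2086, 0.0183]
ee_rot: [0.777, 0.629, 0.0, 0.001]
ft_force: [-3.2, 1.0, 9.0]
grip_width: 0.623
grasp_force: 32.4
clock: 26.75
position: [0.6346, -0.1328, 0.221]
ee_rot: [0.775, 0.632, 0.003, 0.001]
ft_force: [0.5, 1.2, -0.2]
grip_width: 0.724
grasp_force: 0.0
```

View pics/c12.png

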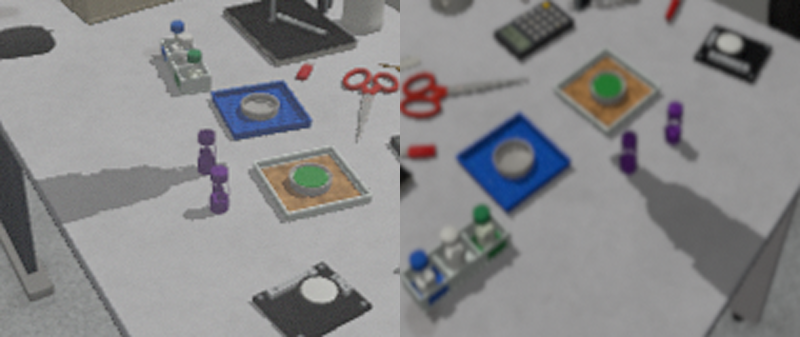

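Everything is in place: both vials upright in their cells, both dishes flat in their trays, the tile against both stops, and the arm clear. I'm handing in.

```bash
python3 -c "
from workcell import order; print(order.hand_in())"
```

```text
the job is handed in; nothing more can be done
None
```

I handed the job in after about 27 s of robot time; the last pictures show both vials upright in their colour cells, the full dish flat in the cork tray, the empty dish flat in the blue tray, the tile within 1 mm of its seat against both stops, and the mouse untouched; the hand-in call returned no verdict.

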